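# Refit the control of the pitcher warmer

## Robot

A 6-joint arm with a two-finger parallel gripper is mounted at the origin on a cart in front of the work surface, level with it; the furniture and walls round the work are solid. World frame = base frame: x ahead of the robot, y to its left, z up, the work surface at z = 0. Lengths are in m, angles in rad, forces in N, time in s.
With the tool pointing down it reaches from about 0.25 to 0.775 m from the base axis. Payload 8.9 kg.
Tool frame: the origin (TCP) lies on the centre line of the jaws, within the pads' length; the fingertips stand 19 mm ahead of it and the grasp point (between the pads) is the TCP; z points along the fingers, y is the line along which they close (so a half turn about z gives the same grasp; the last joint's range is limited). The gripper opens to 85 mm and grips with 20 to 120 N. Pads are 22 mm wide; open, the fingers measure 114 mm over their backs; the gripper's body (76 mm by 85 mm) begins 54 mm behind the grasp point. The pads swing forward as they close: fully open they stand 13 mm farther back than shut.
Start: joints at [1.177, 0.291, -0.153, 1.127, 0, 1.431], TCP at [0.132, 0.508, 0.25] pointing down, gripper open.
Joint ranges: [-2.52, 2.52], [-0.91, 1.74], [-1.3, 1.37], [-1.96, 2.02], [-1.52, 1.47], [-3.14, 3.14]. Speed limits (rad/s): [2.22, 2.22, 2.79, 3.14, 3.14, 3.14].

## Interface

Orientations are given as a unit quaternion [w, x, y, z].
In Python, from cell import manip, optics gives the robot as it stands. The module is installed in compiled form; this text tells all that it offers.
- The arm moves only by the tool send_rows, never from a script. Its argument "moves" is a list of rows, each a list of 2 entries, a list of its own where there are three numbers: the shift along the tool's x, y, z in shares of 0.6 m (1.0 is 0.6 m), then the turn, a rotation vector about the tool's x, y, z in a scale on which 1.0 is 2 pi rad. A call has 1 to 5 rows; each row is the pose to reach, as a shift and turn from the pose commanded when the call began, along the tool's axes at that moment; what a row does not reach only later rows make up. A row lasts 1/12 s, in which the tool goes at most 41.7 mm and 7.16 degrees, less where a joint would pass 70% of its speed; a pose out of reach is approached as far as the arm can. A shift or turn number past 1, either way, is cut back to 1. A call with a gripper value outside its range is refused whole. "gripper" is the opening, from 0 (shut) to 1 (fully open), set as the call begins (left out, the last holds). The fingers move at their own pace and stop on an object; "grip_force" is the grip in N (left out, the last holds). Time passes only in rows, so rows that repeat a pose let the fingers close. It gives the time, the measured TCP pose, the force, the opening and the grip force at its end, in the units of the state.
- manip.sense(): the state, without advancing time (a new reading comes with each control period).
- optics.get_image(name): name is "side" or "top" or "wrist"; returns (picture, depth): 420x560x3 uint8, red, green, blue; 420x560 float32, m along the optical axis (not along the pixel's ray), 0 where there is no reading.
- optics.get_calibration(name): a dict with "K" (3x3 intrinsics, pixels), "pose" (4x4, takes a point from camera to world coordinates). Camera axes: x right, y up, looking along -z (the intrinsics and any distortion apply to the point x, -y, -z); pixel columns grow to the right and rows downward; lengths in m; the calibration is good to about 2 mm. A picture is of the moment at which its call begins: read the wrist's pose just before it. get_calibration takes no time and is no camera call; for the wrist camera it gives the pose at the moment of the call.
- manip.close_job(): hands the job in; it is judged then, once.
The state is a dict: "time_s": time; "q": joint angles; "qd": joint speeds; "joint_efforts": joint torques, N m; "tcp_pos": TCP position; "eef_rot": TCP orientation; "ft_force": force on the tool from outside, world axes, zero at the start; "wrist_torque": the same for the moment, N m; "gripper_width": finger opening in m; "gripper_force": force on a finger pad.
Only numpy, scipy, OpenCV 4.12 (cv2) and the standard library are available. Lean on these libraries where they do the work, as an engineer would, in place of code of your own. Each camera call takes 0.05 s, during which the arm holds its last target. There are 200 camera calls.

## Task

The pitcher warmer's control was taken apart for cleaning. Lower the black dial plate over the two locating pins in front of the warmer's hot plate until it lies flush on the deck and let it go; then take the red knob, turn it so that the flat in its bore matches the flat of the spindle, push it right onto the spindle and press it in against the spindle's spring as far as it goes. Finish holding it pressed in like that with the fingers, so that a colleague can tighten its set screw; do not let go, and leave the pitcher, the tamper and the hex key as they are.

Things in the scene. Friction and masses are not known exactly. Their poses are not given: they have to be found in the camera images.
- warmer: Pitcher warmer, a low steel box (195 x 130 x 58 mm, fixed) with a round dark hot plate (100 mm across, 7 mm above the deck). Origin: centre of its underside on the counter. Its control is at its -x end, which faces the robot: spindle axis at x = -58 mm, y = 0, hot plate's centre at x = +38 mm. Flat grey deck at z = 58 mm; amber lamp on it at (-78, +51) mm.
- warmer_seat (a point): Point of the deck on the spindle axis, 58 mm above the counter, axes as the warmer's: here the dial plate's origin must come, axes along these. Two upright steel pins, 8 mm thick, 14 mm tall (top 2.5 mm tapered), stand at (x, y) = (-22, +17) and (+22, -11) mm from it. A brass bush nut round the spindle is 21 mm across, 5 mm tall.
- dial_plate: Black plate, 64 (x) x 54 (y) x 12 mm, lying flat; origin: centre of its underside, z up. Central opening 24 mm across for the spindle; two holes 10 mm across at (x, y) = (-22, +17) and (+22, -11) mm, which fit the pins one way only. White scale marks round the opening on its +x half, a white bar near its -x edge. Pick it across its 54 mm width (y).
- spindle_tip (a point): Centre of the brass spindle's top end, 35 mm above the deck when not pressed; z up along the spindle, x points out of its flat. 14 mm thick, one flat 2.5 mm from the axis (D section), edges of the tip bevelled. It turns with light friction (0.015 N m, up to 1.5 rad either way from the warmer's x) and stays as left.
- spindle (a joint): How far the spindle is pushed in, in m: 0 = out, 0.006 = at its stop. A spring returns it: it starts to move at about 2.5 N and reaches the stop at about 10 N.
- knob: Red knob standing on its skirt; origin: centre of the skirt's rim, z up. Round skirt 38 mm across, 18 mm tall; on it a finger bar 34 mm long (x), 12 mm thick (y), up to z = 40 mm. A white pointer line runs from the middle to the bar's +x end. The D-shaped bore below opens at z = 1 mm. It goes on the spindle only with the pointer along the spindle's x.
- knob_seat (a point): Centre of the blind end of the knob's bore, 15 mm above the rim, axes as the knob's; meets the spindle's tip when the knob is fully on (rim then 20 mm over the deck, 14 mm when pressed in). The bore is 15.6 mm across, its flat 3.1 mm from the axis on the +x (pointer) side.
- pitcher: Steel milk pitcher, 107 x 76 x 100 mm, standing behind the work; to be left alone. Origin: centre of its underside.
- tamper: Coffee tamper with a wooden knob on a steel base, 58 mm across, 89 mm tall, standing behind the work; to be left alone. Origin: centre of its underside.
- hex_key: L-shaped dark hex key for the set screw, arms 70 and 24 mm, 5 mm thick, lying on the counter in front of the warmer; to be left alone. Origin: at the middle of its long arm (along x).
- knob_pointer (a point): Outer end of the white pointer line on top of the knob's finger bar, 17 mm from the knob's axis towards its +x, 40 mm above its rim.
Not all that is in view belongs to the job. There is more than one size of the dial_plate; the job needs the larger.

How it is judged:
By the outcome, as a careful person would: the job done as asked, in the order asked, and still so for the second after the job is handed in, while the arm keeps its last pose, push and grip.
It also fails if it takes over 62 s, if anything falls off the work surface, if the arm or the gripper's body presses on something with over 40 N, if the wrist force passes 120 N, or if a joint passes its speed limit or range.

## Working session

There is one attempt and no reset: what is moved stays moved. The work goes in short steps, Python scripts to look and compute and a tool call to move; the robot and the scene stay as the last step left them, time stands still between calls to the robot, and variables do not carry over. Pictures are saved under pics/ and viewed, at most 10 in all, crops included, and the job is handed in when it is done.

Besides the shell and the picture viewer there is one more tool, called after "Call:" in YAML: its name, and indented under it one key for each argument. send_rows: Moves the arm, as the interface text tells. Its arguments: {"type":"object","properties":{"moves":{"type":"array","items":{"type":"array"}},"gripper":{"type":"number"},"grip_force":{"type":"number"}},"required":["moves"]}

```bash
mkdir -p pics; cat > h.py <<'E'
import numpy as np, cv2
from cell import manip, optics
def grab(n):
    c=optics.get_calibration(n); im,d=optics.get_image(n); return im,d,np.array(c["K"]),np.array(c["pose"])
def pts(d,K,P):
    v,u=np.mgrid[:d.shape[0],:d.shape[1]]
    X=np.stack([(u-K[0,2])/K[0,0]*d,-(v-K[1,2])/K[1,1]*d,-d],-1)
    return X@P[:3,:3].T+P[:3,3]
def ray(u,v,z,K,P):
    r=P[:3,:3]@np.array([(u-K[0,2])/K[0,0],-(v-K[1,2])/K[1,1],-1]); o=P[:3,3]
    return o+r*(z-o[2])/r[2]
def proj(p,K,P):
    c=P[:3,:3].T@(np.asarray(p)-P[:3,3]); return K[0,0]*c[0]/-c[2]+K[0,2], K[1,1]*c[1]/c[2]+K[1,2]
def save(n,im): cv2.imwrite(f"pics/{n}.png",im[...,::-1])
E
python3 - <<'E'
from h import *
s=manip.sense(); print(s)
out=[]
for n in("top","side"):
    im,d,K,P=grab(n); save(n,im); np.savez(n,im=im,d=d,K=K,P=P); print(n,K.round(1).tolist(),P.round(3).tolist(),sorted(optics.get_calibration(n)))
E
```

```text
{'time_s': 0.0, 'q': array([ 1.17668067e+00,  2.91283726e-01, -1.54143571e-01,  1.12669631e+00,
        1.86530691e-05,  1.43152366e+00]), 'qd': array([-0.00048306,  0.00019215,  0.00158477, -0.00048712, -0.00032003,
       -0.00079172]), 'joint_efforts': array([ 1.44131278e-03, -5.37146044e+01,  3.31367362e+01,  1.57985708e-02,
       -2.40648533e-04,  3.33811357e-06]), 'tcp_pos': array([0.13216253, 0.50765716, 0.24972406]), 'eef_rot': array([-1.83894836e-04,  1.27076945e-01,  9.91892640e-01, -6.37719699e-04]), 'ft_force': array([ 0.34876272, -0.07913073, -0.34706252]), 'wrist_torque': array([-0.03935037, -0.02122086,  0.01196958]), 'gripper_force': 0.0, 'gripper_width': 0.08520105398190433}
top [[461.9, 0.0, 280.9], [0.0, 461.9, 209.5], [0.0, 0.0, 1.0]] [[0.019, 0.988, -0.151, 0.425], [-1.0, 0.02, 0.006, -0.259], [0.009, 0.15, 0.989, 1.017], [0.0, 0.0, 0.0, 1.0]] ['K', 'pose']
side [[502.0, 0.0, 277.1], [0.0, 502.0, 203.1], [0.0, 0.0, 1.0]] [[0.145, 0.409, -0.901, -0.236], [-0.989, 0.054, -0.135, -0.393], [-0.007, 0.911, 0.412, 0.46], [0.0, 0.0, 0.0, 1.0]] ['K', 'pose']
```

View pics/top.png

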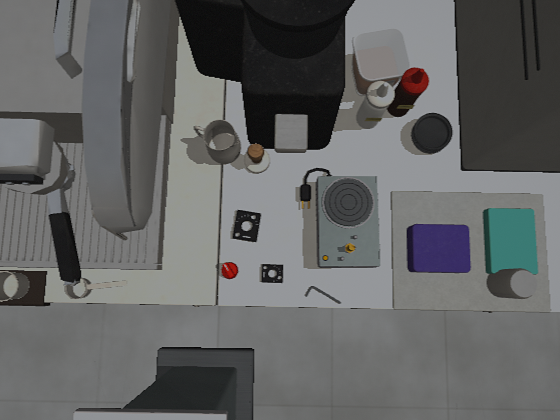

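View pics/side.png

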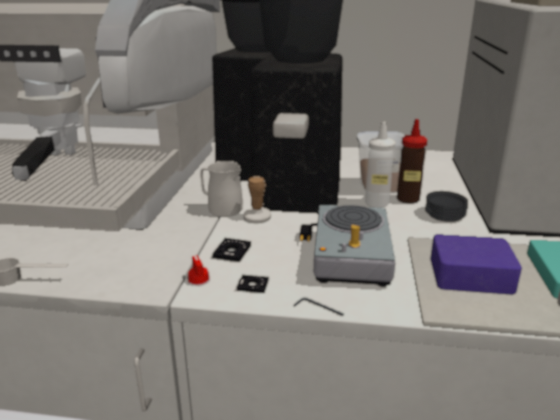

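The top picture shows two plates, at (247,226), the bigger, and (272,273), the smaller. The red knob is at (230,270), the warmer at (348,222), the spindle at about (350,247), the lamp at (325,258) and the hex key at (322,295). The side view agrees. Other things that could be mistaken: the ketchup cap at (415,75) for the knob, the small plate for the large one. I choose the plate at (247,226) and will check sizes.

```bash
python3 - <<'E'
from h import *
z=np.load("top.npz"); im,d,K,P=[z[k] for k in("im","d","K","P")]
hsv=cv2.cvtColor(im,cv2.COLOR_RGB2HSV); X=pts(d,K,P)
g=im.max(-1)
for name,(u0,v0,u1,v1),zz in(("big",(225,200,270,250),.012),("small",(255,258,290,288),.012)):
    m=np.zeros(g.shape,np.uint8); m[v0:v1,u0:u1]=(g[v0:v1,u0:u1]<75)
    c=max(cv2.findContours(m,0,2)[0],key=cv2.contourArea)
    b=cv2.boxPoints(cv2.minAreaRect(c)); w=np.array([ray(u,v,zz,K,P) for u,v in b])
    print(name,b.round(1).tolist(),w.round(4).tolist(),"sides",np.linalg.norm(w[1]-w[0]),np.linalg.norm(w[2]-w[1]),"c",w.mean(0),"z",np.median(X[m>0][:,2]))
m=((hsv[...,1]>150)&((hsv[...,0]<8)|(hsv[...,0]>172))&(g>80)).astype(np.uint8); m[:240]=0
p=X[m>0]; print("knob",len(p),p.mean(0),p.max(0),p.min(0))
t=p[p[:,2]>.034]; print("bar",len(t),t.mean(0),np.cov(t[:,:2].T))
# warmer deck
m=(abs(X[...,2]-.058)<.006)&(np.arange(560)>300)&(np.arange(560)<395)&(np.arange(420)[:,None]>165)&(np.arange(420)[:,None]<280)
c=max(cv2.findContours(m.astype(np.uint8),0,2)[0],key=cv2.contourArea)
b=cv2.boxPoints(cv2.minAreaRect(c)); w=np.array([ray(u,v,.058,K,P) for u,v in b]); print("deck",w.round(4).tolist(),w.mean(0),np.median(X[m][:,2]))
m=((hsv[...,1]>130)&(hsv[...,0]>12)&(hsv[...,0]<32)&(g>90)); m[:235]=0;m[:,:300]=0;m[:,395:]=0
n,l,st,ce=cv2.connectedComponentsWithStats(m.astype(np.uint8))
for i in range(1,n):
    if st[i,4]>4: q=X[l==i]; print("brass",ce[i],st[i,4],q.mean(0),q.max(0))
cr=np.vstack([cv2.resize(im[190:295,212:302],(720,840))[:0]]+[cv2.resize(im[195:290,215:385],(800,447),interpolation=2)]); save("crop",cr)
c=optics.get_calibration("wrist"); print(np.array(c["pose"]).round(3),np.array(c["K"]).round(1))
E
```

```text
big [[231.8000030517578, 238.0], [236.60000610351562, 209.10000610351562], [260.5, 213.10000610351562], [255.6999969482422, 241.89999389648438]] [[0.5135, -0.1593, 0.012], [0.5773, -0.1677, 0.012], [0.5695, -0.2204, 0.012], [0.5058, -0.2115, 0.012]] sides 0.06436876120081211 0.05322013806550933 c [ 0.54151057 -0.18972504  0.012     ] z 0.0104805968594186
small [[261.0, 264.0], [282.0, 264.0], [282.0, 282.0], [261.0, 282.0]] [[0.4583, -0.2243, 0.012], [0.4592, -0.2697, 0.012], [0.4207, -0.2704, 0.012], [0.4199, -0.2253, 0.012]] sides 0.04541170266116435 0.03846648301804626 c [ 0.4395244  -0.24741003  0.012     ] z 0.007443504634942255
knob 180 [ 0.44345902 -0.15910158  0.03609421] [ 0.4592108  -0.14067072  1.01749725] [ 0.42533444 -0.25930642  0.00143596]
bar 70 [ 0.44147176 -0.15914295  0.06619316] [[6.88130963e-05 7.88315746e-05]
 [7.88315746e-05 3.32901416e-04]]
deck [[0.6449, -0.3393, 0.058], [0.6497, -0.4696, 0.058], [0.4575, -0.4702, 0.058], [0.453, -0.3437, 0.058]] [ 0.55128218 -0.40569106  0.058     ] 0.05790452721426226
brass [350.05660377 247.24528302] 53 [ 0.49357018 -0.40704855  0.07654542] [ 0.50368805 -0.39907075  0.09536516]
brass [325.  257.5] 16 [ 0.47264218 -0.35786578  0.059121  ] [ 0.47587436 -0.35355165  0.06131259]Traceback (most recent call last):
  File "<stdin>", line 21, in <module>
    return _nx.concatenate(arrs, 0, dtype=dtype, casting=casting)
           ~~~~~~~~~~~~~~~^^^^^^^^^^^^^^^^^^^^^^^^^^^^^^^^^^^^^^^
ValueError: all the input array dimensions except for the concatenation axis must match exactly, but along dimension 1, the array at index 0 has size 720 and the array at index 1 has size 800
```

View crop.

```bash
python3 - <<'E'
from h import *
z=np.load("top.npz"); im=z["im"]
save("crop",cv2.resize(im[195:290,215:385],(800,447),interpolation=2))
c=optics.get_calibration("wrist"); print(np.array(c["pose"]).round(3),np.array(c["K"]).round(1))
E
```

```text
[[ 0.252 -0.932 -0.261  0.067]
 [ 0.968  0.243  0.068  0.525]
 [-0.    -0.27   0.963  0.373]
 [ 0.     0.     0.     1.   ]] [[301.2   0.  279. ]
 [  0.  301.2 206.1]
 [  0.    0.    1. ]]
```

View pics/crop.png

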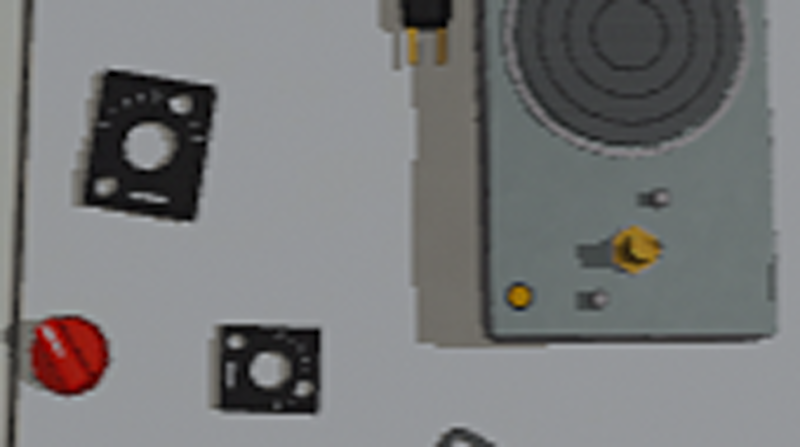

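The crop shows the large plate (64.4 x 53.2 mm measured) with its bar at the robot end (150,198) and scale marks at the far end, so its x points away from the robot at yaw about -7.5°. The small plate (45 mm) is at (268,368). The knob's pointer goes to its upper left. The spindle is at (635,250), with pins at (658,198) and (598,298).

```bash
cat >> h.py <<'E'
from scipy.spatial.transform import Rotation as R
def tool(th):  # tool down, y axis at angle th (deg)
    c,s=np.cos(np.radians(th)),np.sin(np.radians(th)); return np.array([[-s,c,0],[c,s,0],[0,0,-1.]])
def cur():
    s=manip.sense(); q=s["eef_rot"]; return np.array(s["tcp_pos"]),R.from_quat([q[1],q[2],q[3],q[0]]).as_matrix(),s
def togo(p,th):
    p0,R0,s=cur(); print("shift",(R0.T@(np.array(p)-p0)).round(4),"turn",R.from_matrix(R0.T@tool(th)).as_rotvec().round(4),"t",round(s["time_s"],2))
E
python3 - <<'E'
from h import *
z=np.load("top.npz"); d,K,P=z["d"],z["K"],z["P"]; X=pts(d,K,P)
for y in np.arange(-.3,.45,.05):
    print(round(y,2),[ (round(float(X[m][:,2].max()),2) if (m:=(abs(X[...,1]-y)<.025)&(abs(X[...,0]-x)<.025)&(d>0)).any() else None) for x in (.25,.3,.35,.4,.45,.5,.55,.6)])
togo((.33,.15,.27),82.5); togo((.50,-.19,.24),82.5)
E
```

```text
-0.3 [-0.84, -0.84, 0.0, 0.01, 0.01, 0.0, 0.0, 0.03]
-0.25 [-0.84, -0.84, 0.0, 0.01, 0.01, 0.0, 0.0, 0.01]
-0.2 [-0.84, -0.84, 0.0, 0.0, 0.01, 0.01, 0.02, 0.01]
-0.15 [-0.84, -0.84, 0.0, 0.01, 0.04, 0.01, 0.02, 0.01]
-0.1 [-0.84, -0.84, 0.0, 0.01, 0.01, 0.0, 0.0, 0.0]
-0.05 [-0.84, -0.84, 0.0, 0.0, 0.13, 0.4, 0.43, 0.45]
-0.0 [-0.84, -0.84, 0.0, 0.01, 0.13, 0.4, 0.43, 0.45]
0.05 [-0.83, -0.84, 0.0, 0.03, 0.13, 0.27, 0.29, None]
0.1 [-0.84, -0.84, 0.01, 0.21, 0.21, 0.21, 0.36, 0.34]
0.15 [-0.84, -0.84, 0.0, 0.03, 0.21, 0.21, 0.36, 0.34]
0.2 [-0.84, -0.84, 0.0, 0.03, 0.13, 0.12, 0.27, 0.31]
0.25 [-0.84, -0.84, 0.01, 0.06, 0.13, 0.12, 0.12, 0.12]
0.3 [-0.84, -0.83, 0.06, 0.06, 0.11, 0.12, 0.12, 0.12]
0.35 [-0.84, -0.84, 0.01, 0.03, 0.01, None, None, None]
0.4 [-0.83, -0.84, None, None, None, None, None, None]
shift [-0.2816 -0.2963 -0.0199] turn [-0.0011 -0.0002 -0.1239] t 0.1
shift [-0.5318 -0.5824  0.0104] turn [-0.0011 -0.0002 -0.1239] t 0.1
```

Units first: shifts go in shares of 0.6 m and turns go in shares of 2 pi rad. So -0.155 m / 0.6 = -0.2583, -0.03 m / 0.6 = -0.05.

Call:
send_rows:
  moves:
    - [[-0.2, -0.2583, -0.05], [0, 0, 0]]
    - [[-0.2, -0.2583, -0.05], [0, 0, 0]]
    - [[-0.2, -0.2583, -0.05], [0, 0, 0]]
    - [[-0.2, -0.2583, -0.05], [0, 0, 0]]
    - [[-0.2, -0.2583, -0.05], [0, 0, 0]]
  gripper: 1

```text
time_s: 0.52
tcp_pos: [0.2095, 0.3253, 0.2804]
eef_rot: [0.0, 0.127, 0.992, -0.0]
ft_force: [2.2, 1.4, -0.5]
gripper_width: 0.0854
gripper_force: 0.0
```

To row units: -0.155 m / 0.6 = -0.2583, -0.12 m / 0.6 = -0.2.

Call:
send_rows:
  moves:
    - [[-0.2, -0.2583, 0], [0, 0, 0]]
    - [[-0.2, -0.2583, 0], [0, 0, 0]]
    - [[-0.2, -0.2583, 0], [0, 0, 0]]
    - [[-0.2, -0.2583, 0], [0, 0, 0]]
    - [[-0.2, -0.2583, 0], [0, 0, 0]]

```text
time_s: 0.93
tcp_pos: [0.2867, 0.145, 0.2803]
eef_rot: [0.0, 0.127, 0.992, -0.0]
ft_force: [1.2, 1.3, 0.3]
gripper_width: 0.0855
gripper_force: 0.0
```

To row units: -0.148 m / 0.6 = -0.2467, -0.097 m / 0.6 = -0.1617.

Call:
send_rows:
  moves:
    - [[-0.1617, -0.2467, 0], [0, 0, 0]]
    - [[-0.1617, -0.2467, 0], [0, 0, 0]]
    - [[-0.1617, -0.2467, 0], [0, 0, 0]]
    - [[-0.1617, -0.2467, 0], [0, 0, 0]]
    - [[-0.1617, -0.2467, 0], [0, 0, 0]]

```text
time_s: 1.35
tcp_pos: [0.3443, -0.0249, 0.2803]
eef_rot: [0.001, 0.129, 0.992, -0.001]
ft_force: [-0.2, 0.1, 0.8]
gripper_width: 0.085
gripper_force: 0.0
```

To row units: -0.148 m / 0.6 = -0.2467, -0.097 m / 0.6 = -0.1617.

Call:
send_rows:
  moves:
    - [[-0.1617, -0.2467, 0], [0, 0, 0]]
    - [[-0.1617, -0.2467, 0], [0, 0, 0]]
    - [[-0.1617, -0.2467, 0], [0, 0, 0]]
    - [[-0.1617, -0.2467, 0], [0, 0, 0]]
    - [[-0.1617, -0.2467, 0], [0, 0, 0]]

```text
time_s: 1.77
tcp_pos: [0.4009, -0.1928, 0.2798]
eef_rot: [0.0, 0.129, 0.992, -0.001]
ft_force: [-0.4, 1.0, 0.3]
gripper_width: 0.0855
gripper_force: 0.0
```

To row units: 0.15 m / 0.6 = 0.25, -0.131 m / 0.6 = -0.2183, -0.124 rad / 6.2832 = -0.0197.

Call:
send_rows:
  moves:
    - [[-0.2183, 0.0567, 0.25], [0, 0, -0.0197]]
    - [[-0.2183, 0.0567, 0.25], [0, 0, -0.0197]]
    - [[-0.2183, 0.0567, 0.25], [0, 0, -0.0197]]
    - [[-0.2183, 0.0567, 0.25], [0, 0, -0.0197]]
    - [[-0.2183, 0.0567, 0.25], [0, 0, -0.0197]]

```text
time_s: 2.18
tcp_pos: [0.5358, -0.1873, 0.1278]
eef_rot: [-0.001, 0.065, 0.998, 0.0]
ft_force: [-0.2, -0.3, -0.3]
gripper_width: 0.0852
gripper_force: 0.0
```

Call:
send_rows:
  moves:
    - [[0, 0, 0], [0, 0, 0]]

```text
time_s: 2.27
tcp_pos: [0.5355, -0.1864, 0.1242]
eef_rot: [-0.003, 0.065, 0.998, 0.002]
ft_force: [-1.6, 0.2, -0.1]
gripper_width: 0.0854
gripper_force: 0.0
```

```bash
python3 - <<'E'
from h import *
im,d,K,P=grab("wrist"); save("w1",im); np.savez("w1",im=im,d=d,K=K,P=P)
p,Rm,s=cur(); print(p,Rm.round(4).tolist(),s["time_s"])
g=im.max(-1); m=(g<75).astype(np.uint8)
c=[c for c in cv2.findContours(m,cv2.RETR_CCOMP,2)[0] if cv2.contourArea(c)>60]
for k in c:
    (u,v),wh,a=cv2.minAreaRect(k); w=ray(u,v,.012,K,P); print((round(u),round(v)),np.round(wh),cv2.contourArea(k),w.round(4))
E
```

```text
[ 0.53431386 -0.18659014  0.12665879] [[-0.9916, 0.1292, -0.0053], [0.1292, 0.9916, 0.0028], [0.0056, 0.0021, -1.0]] 2.3167
(523, 238) [21. 57.] 396.0 [0.5879 0.0146 0.012 ]
(276, 218) [65. 74.] 4656.0 [ 0.5429 -0.1897  0.012 ]
(262, 242) [13.  8.] 75.5 [ 0.5627 -0.2036  0.012 ]
(275, 218) [27. 26.] 561.5 [ 0.5426 -0.1898  0.012 ]
(270, 192) [ 5. 22.] 108.0 [ 0.5202 -0.1911  0.012 ]
(296, 193) [11. 11.] 96.5 [ 0.5239 -0.1707  0.012 ]
(180, 99) [55. 65.] 3285.5 [ 0.4425 -0.2475  0.012 ]
(205, 115) [9. 9.] 68.0 [ 0.4553 -0.2313  0.012 ]
(182, 100) [23. 22.] 406.0 [ 0.443  -0.2466  0.012 ]
(158, 90) [ 7. 11.] 63.5 [ 0.4343 -0.2619  0.012 ]
(202, 93) [19.  6.] 81.5 [ 0.4399 -0.2306  0.012 ]
(38, 66) [34. 74.] 519.0 [ 0.4072 -0.3441  0.012 ]
(280, 210) [419. 559.] 65840.0 [ 0.5361 -0.1855  0.012 ]
(278, 344) [23.  7.] 106.5 [ 0.6654 -0.2041  0.012 ]
(147, 298) [16. 10.] 93.5 [ 0.6012 -0.3124  0.012 ]
(412, 298) [10. 17.] 107.5 [ 0.632  -0.0797  0.012 ]
(44, 227) [174.   5.] 536.5 [ 0.5256 -0.3807  0.012 ]
```

View pics/w1.png

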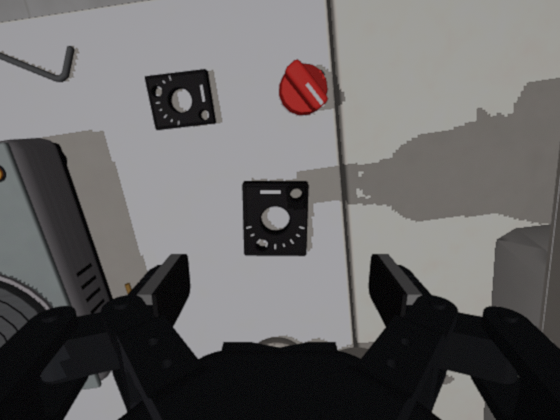

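The wrist picture shows the big plate at (276,218), square to the fingers. The small plate is at (180,99) and the knob at (304,88), pointer to the lower right. Holes check against the drawing, so I descend.

To row units: 0.075 m / 0.6 = 0.125, -0.001 m / 0.6 = -0.0017.

Call:
send_rows:
  moves:
    - [[-0.0117, -0.0017, 0.0583], [0, 0, 0]]
    - [[-0.0117, -0.0017, 0.125], [0, 0, 0]]
    - [[-0.0117, -0.0017, 0.125], [0, 0, 0]]
    - [[-0.0117, -0.0017, 0.125], [0, 0, 0]]
    - [[-0.0117, -0.0017, 0.125], [0, 0, 0]]
  gripper: 0.76
  grip_force: 40

```text
time_s: 2.73
tcp_pos: [0.5422, -0.1902, 0.0576]
eef_rot: [0.001, 0.065, 0.998, -0.0]
ft_force: [-0.1, 0.2, -0.2]
gripper_width: 0.065
gripper_force: 0.0
```

```bash
python3 - <<'E'
from h import *
for i in range(2):
    im,d,K,P=grab("wrist"); p,Rm,s=cur(); print(p.round(4),s["gripper_width"],Rm[2].round(4))
save("w2",im); np.savez("w2",im=im,d=d,K=K,P=P)
X=pts(d,K,P); Y=(X-p)@Rm
# nearest-to-tip surface of fingers: points within 60mm in y, |x|<15mm of tool
for sgn in(-1,1):
    m=(d>0)&(abs(Y[...,0])<.02)&(Y[...,1]*sgn>.025)&(Y[...,1]*sgn<.075)&(X[...,2]>.02)
    q=Y[m]; print(sgn,m.sum(),np.percentile(q,[1,50,99],axis=0).round(4).tolist())
    for zz in(.0,.005,.01,.015,.02):
        k=q[abs(q[:,2]-zz)<.0025]; print(zz,len(k),k[:,:2].min(0).round(4) if len(k) else '',k[:,:2].max(0).round(4) if len(k) else '')
g=im.max(-1); m=(g<75).astype(np.uint8)
for k in cv2.findContours(m,cv2.RETR_CCOMP,2)[0]:
    if cv2.contourArea(k)>150:
        (u,v),wh,a=cv2.minAreaRect(k); print((round(u),round(v)),np.round(wh),a,ray(u,v,.012,K,P).round(4))
togo((.5427,-.1897,.022),82.6)
E
```

```text
[ 0.5428 -0.1905  0.0581] 0.06448912981889948 [-0.003  -0.0011 -1.    ]
[ 0.543  -0.1906  0.0582] 0.06460119399496246 [-0.0037 -0.0013 -1.    ]
-1 17864 [[-0.0113, -0.0649, -0.0766], [0.01, -0.0535, -0.052], [0.017, -0.0255, 0.0056]]
0.0 248 [-0.0116 -0.0463] [ 0.011  -0.0321]
0.005 199 [-0.0118 -0.0447] [ 0.0111 -0.0322]
0.01 108 [-0.0109 -0.039 ] [ 0.0108 -0.0323]
0.015 3 [-0.0016 -0.0326] [ 0.0009 -0.0325]
0.02 0  
1 17982 [[-0.0113, 0.0255, -0.0768], [0.0101, 0.0535, -0.0523], [0.017, 0.065, 0.0055]]
0.0 252 [-0.0116  0.0321] [0.0113 0.046 ]
0.005 198 [-0.0117  0.0322] [0.011  0.0451]
0.01 106 [-0.0113  0.0322] [0.0108 0.0387]
0.015 2 [0.     0.0325] [0.0009 0.0325]
0.02 0  
(280, 236) [99. 90.] 90.0 [ 0.5418 -0.1896  0.012 ]
(280, 237) [34. 34.] 45.0 [ 0.5418 -0.1899  0.012 ]
(272, 202) [29.  6.] 2.385944128036499 [ 0.5201 -0.1912  0.012 ]
(308, 204) [13. 16.] 45.0 [ 0.5235 -0.1711  0.012 ]
(145, 74) [81. 94.] 82.69424438476562 [ 0.4428 -0.2473  0.012 ]
(149, 75) [32. 30.] 45.0 [ 0.4436 -0.2459  0.012 ]
(176, 64) [28.  7.] 79.69515228271484 [ 0.4402 -0.2304  0.012 ]
(280, 210) [419. 559.] 90.0 [ 0.525  -0.1877  0.012 ]
(107, 404) [19. 39.] 71.56504821777344 [ 0.6535 -0.3297  0.012 ]
(144, 382) [28. 58.] 4.236394882202148 [ 0.6375 -0.2985  0.012 ]
shift [0.0006 0.0009 0.0362] turn [-0.0013  0.0037 -0.0018] t 2.83
```

View pics/w2.png

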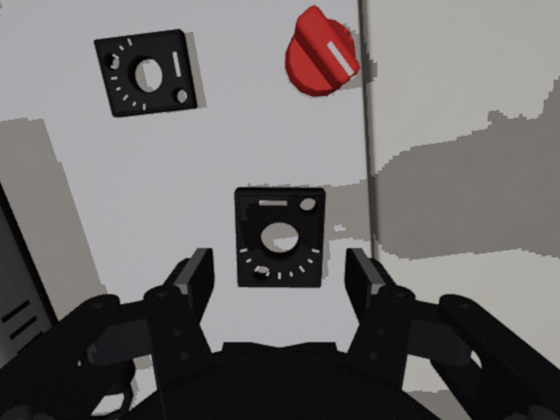

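Plate centred between the fingers at (280,236), tips about 14 mm ahead of the TCP at this opening. Descending to TCP z = 19 mm and closing.

To row units: 0.039 m / 0.6 = 0.065, 0.001 m / 0.6 = 0.0017.

Call:
send_rows:
  moves:
    - [[0.0017, 0.0017, 0.05], [0, 0, 0]]
    - [[0.0017, 0.0017, 0.065], [0, 0, 0]]
    - [[0.0017, 0.0017, 0.065], [0, 0, 0]]
    - [[0.0017, 0.0017, 0.065], [0, 0, 0]]

```text
time_s: 3.17
tcp_pos: [0.5409, -0.1887, 0.0171]
eef_rot: [-0.0, 0.065, 0.998, 0.0]
ft_force: [-0.2, -0.3, 0.1]
gripper_width: 0.0648
gripper_force: 0.0
```

Call:
send_rows:
  moves:
    - [[0, 0, 0], [0, 0, 0]]
    - [[0, 0, 0], [0, 0, 0]]
    - [[0, 0, 0], [0, 0, 0]]
    - [[0, 0, 0], [0, 0, 0]]
    - [[0, 0, 0], [0, 0, 0]]
  gripper: 0.4
  grip_force: 40

```text
time_s: 3.58
tcp_pos: [0.5416, -0.1891, 0.0179]
eef_rot: [0.001, 0.065, 0.998, -0.0]
ft_force: [-1.2, 0.3, 4.8]
gripper_width: 0.0531
gripper_force: 42.2
```

Call:
send_rows:
  moves:
    - [[0, 0, 0], [0, 0, 0]]
    - [[0, 0, 0], [0, 0, 0]]
    - [[0, 0, 0], [0, 0, 0]]

```text
time_s: 3.83
tcp_pos: [0.5416, -0.1891, 0.018]
eef_rot: [0.001, 0.065, 0.998, -0.0]
ft_force: [-1.6, 0.7, 4.6]
gripper_width: 0.0529
gripper_force: 42.2
```

To row units: -0.165 m / 0.6 = -0.275, -0.142 m / 0.6 = -0.2367.

Call:
send_rows:
  moves:
    - [[0, 0, -0.05], [0, 0, 0]]
    - [[0, 0, -0.1167], [0, 0, 0]]
    - [[0, -0.0167, -0.1833], [0, 0, 0]]
    - [[-0.0167, -0.05, -0.2367], [0, 0, 0]]
    - [[-0.0333, -0.1, -0.275], [0, 0, 0]]

```text
time_s: 4.25
tcp_pos: [0.5541, -0.2502, 0.1866]
eef_rot: [0.002, 0.064, 0.998, -0.001]
ft_force: [2.4, -0.5, -1.1]
gripper_width: 0.0528
gripper_force: 42.9
```

To row units: -0.152 m / 0.6 = -0.2533, -0.04 m / 0.6 = -0.0667, -0.159 rad / 6.2832 = -0.0253.

Call:
send_rows:
  moves:
    - [[-0.0667, -0.2533, -0.0283], [0, 0, -0.0253]]
    - [[-0.0667, -0.2533, -0.0283], [0, 0, -0.0253]]
    - [[-0.0667, -0.2533, -0.0283], [0, 0, -0.0253]]
    - [[-0.0667, -0.2533, -0.0283], [0, 0, -0.0253]]
    - [[-0.0667, -0.2533, -0.0283], [0, 0, -0.0253]]

```text
time_s: 4.67
tcp_pos: [0.5725, -0.4134, 0.1996]
eef_rot: [0.001, -0.012, 1.0, -0.002]
ft_force: [-0.1, 0.5, -1.4]
gripper_width: 0.0527
gripper_force: 42.9
```

Call:
send_rows:
  moves:
    - [[0, 0, 0], [0, 0, 0]]
    - [[0, 0, 0], [0, 0, 0]]

```text
time_s: 4.83
tcp_pos: [0.5725, -0.4064, 0.1987]
eef_rot: [0.0, -0.014, 1.0, 0.0]
ft_force: [-0.9, 0.1, 0.5]
gripper_width: 0.0532
gripper_force: 42.9
```

```bash
python3 - <<'E'
from h import *
im,d,K,P=grab("wrist"); p,Rm,s=cur(); print(p.round(4),s["gripper_width"],Rm.round(4).tolist(),s["time_s"])
save("w3",im); np.savez("w3",im=im,d=d,K=K,P=P,p=p,Rm=Rm)
X=pts(d,K,P)
w=(abs(X[...,0]-.493)<.05)&(abs(X[...,1]+.407)<.05)&(d>0)
t=w&(X[...,2]>.087)&(X[...,2]<.098); print("tip",t.sum(),X[t].mean(0),X[t].min(0),X[t].max(0))
t=w&(X[...,2]>.066)&(X[...,2]<.076)
n,l,st,ce=cv2.connectedComponentsWithStats(t.astype(np.uint8))
for i in range(1,n):
    if st[i,4]>4: q=X[l==i]; print("pin?",ce[i].round(1),st[i,4],q.mean(0).round(4),q.max(0).round(4),q.min(0).round(4))
E
```

```text
[ 0.5726 -0.4058  0.1988] 0.0529233480650852 [[-0.9996, -0.0287, -0.0], [-0.0287, 0.9996, 0.0004], [0.0, 0.0004, -1.0]] 4.8833
tip 221 [ 0.49557335 -0.40921277  0.09305173] [ 0.49037198 -0.41639439  0.08729211] [ 0.50072149 -0.40319861  0.09467824]
pin? [299.1  82.5] 91 [ 0.4751 -0.3933  0.071 ] [ 0.4788 -0.3894  0.0737] [ 0.4709 -0.3971  0.066 ]
pin? [264.1 139.7] 74 [ 0.5193 -0.4199  0.0712] [ 0.5229 -0.4167  0.074 ] [ 0.5156 -0.4233  0.0661]
```

View pics/w3.png

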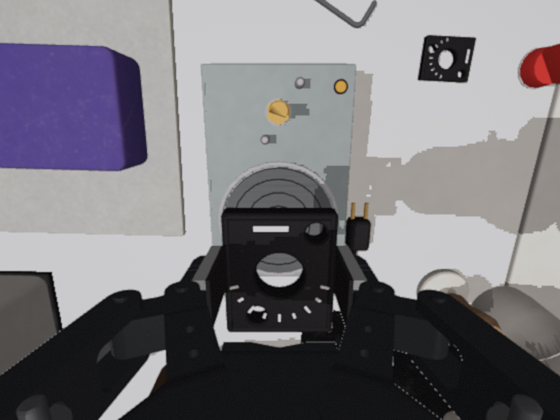

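The picture shows the plate held squarely, with its centre opening at (278,268). The pins are at (299,82) and (264,139), and the spindle tip at (278,112) with its D visible. I'm going closer for a common view.

To row units: 0.08 m / 0.6 = 0.1333, 0.04 m / 0.6 = 0.0667.

Call:
send_rows:
  moves:
    - [[0.02, -0.0033, 0.0667], [0, 0, 0]]
    - [[0.02, -0.0033, 0.1333], [0, 0, 0]]
    - [[0.02, -0.0033, 0.1333], [0, 0, 0]]
    - [[0.02, -0.0033, 0.1333], [0, 0, 0]]
    - [[0.02, -0.0033, 0.1333], [0, 0, 0]]

```text
time_s: 5.3
tcp_pos: [0.5619, -0.4088, 0.1207]
eef_rot: [0.001, -0.015, 1.0, -0.001]
ft_force: [-0.0, -0.1, -1.2]
gripper_width: 0.053
gripper_force: 42.9
```

```bash
cat > m.py <<'E'
from h import *
im,d,K,P=grab("wrist"); p,Rm,s=cur(); print(p.round(4),Rm[:2,1].round(4),s["time_s"])
np.savez("w4",im=im,d=d,K=K,P=P,p=p,Rm=Rm)
X=pts(d,K,P)
w=(abs(X[...,0]-.497)<.045)&(abs(X[...,1]+.409)<.045)&(d>0)
t=w&(X[...,2]>.0905)&(X[...,2]<.097); print("tip",t.sum(),X[t].mean(0).round(4),X[t].min(0).round(4),X[t].max(0).round(4))
np.save("tip",X[t])
t=w&(X[...,2]>.066)&(X[...,2]<.076); pins=[]
n,l,st,ce=cv2.connectedComponentsWithStats(t.astype(np.uint8))
for i in range(1,n):
    if st[i,4]>40:
        q=X[l==i]; (u,v),r=cv2.minEnclosingCircle(np.argwhere(l==i)[:,::-1].astype(np.float32)); print("pin?",ce[i].round(1),st[i,4],q.mean(0).round(4),q.max(0).round(4),q.min(0).round(4),"r",r)
zt=p[2]-.006
m=(im.max(-1)<75).astype(np.uint8)
for k in cv2.findContours(m,cv2.RETR_CCOMP,1)[0]:
    a=cv2.contourArea(k)
    if 100<a<2500:
        M=cv2.moments(k); u,v=M["m10"]/M["m00"],M["m01"]/M["m00"]; b=cv2.boundingRect(k)
        print("hole",(round(u,1),round(v,1)),b,a,"world",ray(u,v,zt,K,P).round(4))
E
python3 m.py; python3 -c "
from h import *
z=np.load('w4.npz'); save('w4',z['im'])"
```

```text
[ 0.5623 -0.4094  0.1214] [-0.0291  0.9996] 5.35
tip 482 [ 0.4954 -0.4091  0.093 ] [ 0.4901 -0.4161  0.0909] [ 0.5008 -0.4028  0.0957]
pin? [312.5  85.4] 192 [ 0.4749 -0.3934  0.071 ] [ 0.4786 -0.3893  0.0741] [ 0.471  -0.397   0.0661] r 8.276573181152344
pin? [262.1 165.9] 151 [ 0.519  -0.4198  0.0711] [ 0.5234 -0.4164  0.0735] [ 0.5154 -0.4234  0.0668] r 7.019751071929932
hole (402.6, 360.9) (391, 349, 29, 22) 429.0 world [ 0.6119 -0.343   0.1154]
hole (454.6, 351.5) (447, 340, 17, 24) 171.5 world [ 0.6053 -0.3171  0.1154]
hole (103.7, 350.9) (95, 340, 18, 24) 172.0 world [ 0.6103 -0.4976  0.1154]
hole (278.2, 332.5) (212, 296, 134, 56) 2294.5 world [ 0.5965 -0.4082  0.1154]
hole (268.7, 273.8) (257, 257, 33, 31) 337.5 world [ 0.5638 -0.4136  0.1154]
hole (352.3, 267.0) (338, 245, 29, 46) 477.5 world [ 0.5591 -0.3743  0.1154]
hole (270.2, 228.5) (251, 224, 39, 9) 261.0 world [ 0.5409 -0.4134  0.1154]
hole (369.8, 90.7) (360, 81, 20, 21) 297.0 world [ 0.4811 -0.3747  0.1154]
hole (370.4, 90.5) (361, 81, 19, 20) 257.0 world [ 0.481  -0.3745  0.1154]
hole (503.7, 53.8) (494, 41, 21, 27) 392.5 world [ 0.4661 -0.3241  0.1154]
hole (534.8, 49.1) (530, 39, 11, 22) 107.0 world [ 0.4641 -0.3125  0.1154]
```

View pics/w4.png

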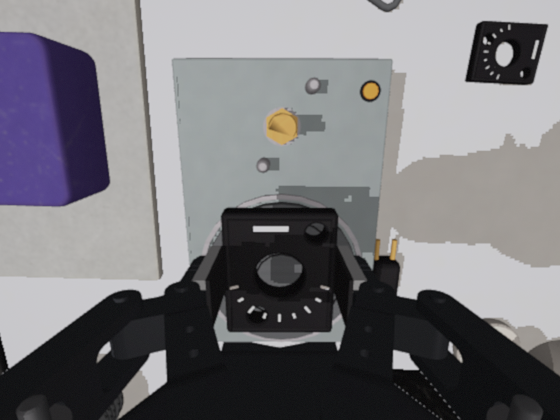

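The plate in hand is at (280,270), with the opening at (281,273). The pins are at (312,85) and (262,166), and the spindle at (283,127), all consistent with the previous view. Next I find the plate's centre in the hand from depth.

```bash
cat > pl.py <<'E'
from h import *
z=np.load("w4.npz"); im,d,K,P,p,Rm=[z[k] for k in("im","d","K","P","p","Rm")]
X=pts(d,K,P); Y=(X-p)@Rm
m=(abs(Y[...,0])<.04)&(abs(Y[...,1])<.024)&(Y[...,2]>-.002)&(Y[...,2]<.03)&(d>0)
print("z hist",np.histogram(Y[m][:,2],bins=np.arange(-.002,.031,.002)))
zt=np.median(Y[m][:,2]); t=m&(abs(Y[...,2]-zt)<.0025); q=Y[t]
print("top z",zt,"x range",np.percentile(q[:,0],[0,.3,99.7,100]).round(4))
for y in(-.02,-.015,.015,.02):
    k=q[abs(q[:,1]-y)<.002]; print(y,k[:,0].min().round(4),k[:,0].max().round(4))
# opening: gap of top points near the axis
o=(abs(Y[...,0])<.02)&(abs(Y[...,1])<.02)&(Y[...,2]>zt+.0035); 
n,l,st,ce=cv2.connectedComponentsWithStats(((d>0)&~t&(np.abs(np.arange(560)-280)<54)&(np.arange(420)[:,None]>215)&(np.arange(420)[:,None]<332)).astype(np.uint8))
pc=p+Rm@np.array([0,0,zt])
for i in range(1,n):
    if st[i,4]>60:
        (u,v),wh,a=cv2.minAreaRect(np.argwhere(l==i)[:,::-1].astype(np.float32)); w=(ray(u,v,pc[2],K,P)-p)@Rm; s=np.array(wh)
        print("gap",(u,v),wh,st[i,4],"tool",w.round(4))
T=np.load("tip.npy"); pix=None
E
python3 pl.py
python3 - <<'E'
import numpy as np
T=np.load("tip.npy"); c=np.array([.4970,-.4094])
r=T[:,:2]-c
for a in range(-90,91,10):
    n=np.array([np.cos(np.radians(a)),np.sin(np.radians(a))]); print(a,round(1e3*np.percentile(r@n,98),2),end="; ")
E
```

```text
z hist (array([   0,    0,    0,  385, 8789,  869,  342,  294,  287,  184,   47,
          0,    0,    0,    0,    0]), array([-0.002,  0.   ,  0.002,  0.004,  0.006,  0.008,  0.01 ,  0.012,
        0.014,  0.016,  0.018,  0.02 ,  0.022,  0.024,  0.026,  0.028,
        0.03 ]))
top z 0.007176697587174454 x range [-0.0357 -0.0349  0.0286  0.0288]
-0.02 -0.0353 0.0288
-0.015 -0.0352 0.0287
0.015 -0.0353 0.0288
0.02 -0.0357 0.0288
gap (328.9999694824219, 273.5) (114.99998474121094, 7.999999046325684) 654 tool [-0.0018  0.0246  0.0071]
gap (315.0, 233.0) (18.0, 20.0) 301 tool [0.0189 0.0172 0.0071]
gap (278.5000305175781, 274.5000305175781) (43.37971878051758, 46.957427978515625) 1618 tool [-0.0023  0.0004  0.0072]
gap (228.5, 301.0) (60.0, 3.0) 134 tool [-0.0168 -0.0242  0.0073]
gap (256.5, 314.0) (14.0, 19.0) 191 tool [-0.0242 -0.0106  0.0073]
-90 6.2; -80 5.99; -70 5.59; -60 5.02; -50 4.42; -40 3.79; -30 3.09; -20 2.51; -10 2.51; 0 3.22; 10 3.76; 20 4.41; 30 4.95; 40 5.54; 50 5.84; 60 6.07; 70 6.18; 80 6.22; 90 6.23;
```

To row units: 0.0685 m / 0.6 = 0.1142, 0.0014 m / 0.6 = 0.0023, 0.002 rad / 6.2832 = 0.0003.

Call:
send_rows:
  moves:
    - [[0.05, 0.0008, -0.01], [0, 0, 0.0003]]
    - [[0.1, 0.0017, -0.01], [0, 0, 0.0003]]
    - [[0.1142, 0.0023, -0.01], [0, 0, 0.0003]]
    - [[0.1142, 0.0023, -0.01], [0, 0, 0.0003]]
    - [[0.1142, 0.0023, -0.01], [0, 0, 0.0003]]

```text
time_s: 5.77
tcp_pos: [0.4934, -0.4105, 0.1265]
eef_rot: [0.001, -0.013, 1.0, -0.001]
ft_force: [0.3, -0.8, -0.5]
gripper_width: 0.0528
gripper_force: 42.9
```

Call:
send_rows:
  moves:
    - [[0, 0, 0], [0, 0, 0]]
    - [[0, 0, 0], [0, 0, 0]]
    - [[0, 0, 0], [0, 0, 0]]

```text
time_s: 6.02
tcp_pos: [0.4932, -0.4095, 0.1244]
eef_rot: [0.0, -0.014, 1.0, -0.0]
ft_force: [0.5, 0.2, -0.1]
gripper_width: 0.0529
gripper_force: 42.9
```

```bash
python3 - <<'E'
from h import *
for i in range(4):
    im,d,K,P=grab("wrist"); togo((.4938,-.4100,.095),91.5)
p,Rm,s=cur();np.savez("w4",im=im,d=d,K=K,P=P,p=p,Rm=Rm); print(p,s["ft_force"])
E
python3 pl.py
```

```text
shift [-0.0008 -0.0006  0.0292] turn [-0.0001  0.0002  0.0007] t 6.07
shift [-0.001  -0.0006  0.0291] turn [ 0.0001 -0.      0.0007] t 6.12
shift [-0.0012 -0.0006  0.0291] turn [ 0.0002 -0.0001  0.0005] t 6.17
shift [-0.0013 -0.0006  0.0291] turn [ 0.0002 -0.0002  0.0004] t 6.22
[ 0.49251924 -0.4094298   0.12408513] [ 0.20621027 -0.68341972 -1.06258   ]
z hist (array([   0,    0,    0, 2469, 7310,  396,  296,  308,  264,  142,   16,
          0,    0,    0,    0,    7]), array([-0.002,  0.   ,  0.002,  0.004,  0.006,  0.008,  0.01 ,  0.012,
        0.014,  0.016,  0.018,  0.02 ,  0.022,  0.024,  0.026,  0.028,
        0.03 ]))
top z 0.006498266847126535 x range [-0.0363 -0.0355  0.028   0.0284]
-0.02 -0.0362 0.0283
-0.015 -0.0362 0.0283
0.015 -0.036 0.0282
0.02 -0.036 0.0281
gap (329.9999694824219, 273.5) (114.99998474121094, 5.999999046325684) 510 tool [-0.0024  0.0245  0.0065]
gap (315.0, 233.0) (18.0, 20.0) 303 tool [0.0183 0.0166 0.0065]
gap (229.0, 290.5) (81.0, 4.0) 244 tool [-0.0115 -0.0243  0.0065]
gap (278.5000305175781, 274.5000305175781) (45.25482940673828, 45.25482940673828) 1619 tool [-0.0029 -0.0002  0.0065]
gap (256.9000244140625, 314.8000183105469) (15.618993759155273, 17.2459716796875) 195 tool [-0.0252 -0.011   0.0065]
```

To row units: 0.028 m / 0.6 = 0.0467, -0.0005 m / 0.6 = -0.0008.

Call:
send_rows:
  moves:
    - [[-0.0008, -0.0005, 0.025], [0, 0, 0]]
    - [[-0.0008, -0.0005, 0.0467], [0, 0, 0]]
    - [[-0.0008, -0.0005, 0.0467], [0, 0, 0]]
    - [[-0.0008, -0.0005, 0.0467], [0, 0, 0]]
    - [[-0.0008, -0.0005, 0.0467], [0, 0, 0]]

```text
time_s: 6.63
tcp_pos: [0.493, -0.4101, 0.0969]
eef_rot: [0.0, -0.013, 1.0, -0.0]
ft_force: [0.3, 0.5, -1.2]
gripper_width: 0.0528
gripper_force: 42.9
```

To row units: 0.005 m / 0.6 = 0.0083, 0.004 m / 0.6 = 0.0067.

Call:
send_rows:
  moves:
    - [[0, 0, 0.0017], [0, 0, 0]]
    - [[0, 0, 0.0033], [0, 0, 0]]
    - [[0, 0, 0.005], [0, 0, 0]]
    - [[0, 0, 0.0067], [0, 0, 0]]
    - [[0, 0, 0.0083], [0, 0, 0]]

```text
time_s: 7.05
tcp_pos: [0.4928, -0.4099, 0.0914]
eef_rot: [0.0, -0.013, 1.0, -0.0]
ft_force: [-0.4, 0.3, -0.7]
gripper_width: 0.0527
gripper_force: 42.9
```

Call:
send_rows:
  moves:
    - [[0, 0, 0.0017], [0, 0, 0]]
    - [[0, 0, 0.0033], [0, 0, 0]]
    - [[0, 0, 0.005], [0, 0, 0]]
    - [[0, 0, 0.005], [0, 0, 0]]

```text
time_s: 7.38
tcp_pos: [0.4926, -0.4097, 0.088]
eef_rot: [-0.0, -0.013, 1.0, 0.0]
ft_force: [-0.9, -0.4, 0.1]
gripper_width: 0.0529
gripper_force: 42.9
```

To row units: 0.002 m / 0.6 = 0.0033, 0.001 m / 0.6 = 0.0017.

Call:
send_rows:
  moves:
    - [[0, 0, 0.0017], [0, 0, 0]]
    - [[0, 0, 0.0033], [0, 0, 0]]
    - [[0, 0, 0.0033], [0, 0, 0]]

```text
time_s: 7.63
tcp_pos: [0.4927, -0.4098, 0.0861]
eef_rot: [-0.0, -0.013, 1.0, 0.0]
ft_force: [0.2, -0.3, -0.5]
gripper_width: 0.0525
gripper_force: 42.9
```

To row units: 0.005 m / 0.6 = 0.0083, 0.004 m / 0.6 = 0.0067.

Call:
send_rows:
  moves:
    - [[0, 0, 0.0017], [0, 0, 0]]
    - [[0, 0, 0.0033], [0, 0, 0]]
    - [[0, 0, 0.005], [0, 0, 0]]
    - [[0, 0, 0.0067], [0, 0, 0]]
    - [[0, 0, 0.0083], [0, 0, 0]]

```text
time_s: 8.05
tcp_pos: [0.4927, -0.4098, 0.0812]
eef_rot: [-0.0, -0.013, 1.0, 0.0]
ft_force: [-0.4, -0.6, -1.2]
gripper_width: 0.0529
gripper_force: 42.9
```

To row units: 0.003 m / 0.6 = 0.005, 0.002 m / 0.6 = 0.0033.

Call:
send_rows:
  moves:
    - [[0, 0, 0.0017], [0, 0, 0]]
    - [[0, 0, 0.0033], [0, 0, 0]]
    - [[0, 0, 0.005], [0, 0, 0]]
    - [[0, 0, 0.005], [0, 0, 0]]

```text
time_s: 8.38
tcp_pos: [0.4927, -0.4098, 0.0781]
eef_rot: [-0.0, -0.013, 1.0, 0.0]
ft_force: [-0.2, -0.5, -0.7]
gripper_width: 0.0528
gripper_force: 42.9
```

To row units: 0.002 m / 0.6 = 0.0033, 0.001 m / 0.6 = 0.0017.

Call:
send_rows:
  moves:
    - [[0, 0, 0.0017], [0, 0, 0]]
    - [[0, 0, 0.0017], [0, 0, 0]]
    - [[0, 0, 0.0033], [0, 0, 0]]
    - [[0, 0, 0.0033], [0, 0, 0]]

```text
time_s: 8.72
tcp_pos: [0.4927, -0.4098, 0.0762]
eef_rot: [-0.0, -0.013, 1.0, 0.0]
ft_force: [0.8, 0.2, -0.6]
gripper_width: 0.0527
gripper_force: 42.9
```

To row units: 0.001 m / 0.6 = 0.0017, 0.0005 m / 0.6 = 0.0008.

Call:
send_rows:
  moves:
    - [[0, 0, 0.0008], [0, 0, 0]]
    - [[0, 0, 0.0017], [0, 0, 0]]
    - [[0, 0, 0.0017], [0, 0, 0]]

```text
time_s: 8.97
tcp_pos: [0.4928, -0.4099, 0.076]
eef_rot: [0.0, -0.013, 1.0, -0.0]
ft_force: [-1.8, 2.1, 6.7]
gripper_width: 0.0522
gripper_force: 43.5
```

To row units: -0.001 m / 0.6 = -0.0017.

Call:
send_rows:
  moves:
    - [[0, 0, -0.0017], [0, 0, 0]]
    - [[0, 0, -0.0017], [0, 0, 0]]
    - [[0, 0, -0.0017], [0, 0, 0]]
    - [[0, 0, -0.0017], [0, 0, 0]]
    - [[0, 0, -0.0017], [0, 0, 0]]
  gripper: 0.78

```text
time_s: 9.38
tcp_pos: [0.4927, -0.4098, 0.0762]
eef_rot: [-0.0, -0.013, 1.0, 0.0]
ft_force: [-1.0, -0.0, 0.0]
gripper_width: 0.0668
gripper_force: 0.0
```

To row units: -0.08 m / 0.6 = -0.1333, -0.06 m / 0.6 = -0.1.

Call:
send_rows:
  moves:
    - [[0, 0, -0.0167], [0, 0, 0]]
    - [[0, 0, -0.0667], [0, 0, 0]]
    - [[0, 0, -0.1], [0, 0, 0]]
    - [[-0.05, 0, -0.1333], [0, 0, 0]]
    - [[-0.0917, 0, -0.1333], [0, 0, 0]]

```text
time_s: 9.8
tcp_pos: [0.5496, -0.4101, 0.1622]
eef_rot: [0.003, -0.012, 1.0, -0.002]
ft_force: [1.2, -1.4, 0.7]
gripper_width: 0.0667
gripper_force: 0.0
```

Call:
send_rows:
  moves:
    - [[0, 0, 0], [0, 0, 0]]
    - [[0, 0, 0], [0, 0, 0]]

```text
time_s: 9.97
tcp_pos: [0.5487, -0.4082, 0.1569]
eef_rot: [0.0, -0.014, 1.0, -0.0]
ft_force: [-1.0, -0.5, -0.4]
gripper_width: 0.0667
gripper_force: 0.0
```

```bash
cat > sp.py <<'E'
from h import *
im,d,K,P=grab("wrist"); p,Rm,s=cur(); print(p.round(4),Rm[:2,1].round(4),s["time_s"])
np.savez("w5",im=im,d=d,K=K,P=P,p=p,Rm=Rm); save("w5",im[30:330,120:440])
X=pts(d,K,P)
w=(abs(X[...,0]-.497)<.045)&(abs(X[...,1]+.409)<.045)&(d>0)
h=X[w][:,2]; print(np.histogram(h,bins=np.arange(.054,.1,.003)))
t=w&(abs(X[...,2]-.070)<.002)
c=max(cv2.findContours(cv2.morphologyEx(t.astype(np.uint8),3,np.ones((3,3))),0,1)[0],key=cv2.contourArea); (u,v),wh,a=cv2.minAreaRect(c)
b=np.array([ray(x,y,.070,K,P) for x,y in cv2.boxPoints(((u,v),wh,a))]); print("plate",b.mean(0).round(4),np.linalg.norm(np.diff(b,axis=0),axis=1).round(4),np.degrees(np.arctan2(*(b[1]-b[0])[[1,0]])))
for sx in(-1,1):
    for sy in(-1,1):
        q=X[t&((X[...,0]-.497)*sx>.016)&((X[...,1]+.4096)*sy>.012)]; print("corner z",sx,sy,q.mean(0).round(4))
t=w&(X[...,2]>.0905)&(X[...,2]<.097); T=X[t]
hull=cv2.convexHull(T[:,:2].astype(np.float32))[:,0].astype(float)
(cx,cy),r=cv2.minEnclosingCircle(hull.astype(np.float32)); print("tip",t.sum(),T.mean(0).round(4),"encl",cx,cy,r)
e=np.roll(hull,-1,0)-hull; L=np.hypot(*e.T); i=L.argmax(); n=[e[i][1],-e[i][0]]; 
print("longest edges",np.sort(L)[-3:].round(4),"normal deg",np.degrees(np.arctan2(n[1],n[0])))
for a in range(-60,41,5):
    k=np.array([np.cos(np.radians(a)),np.sin(np.radians(a))]); print(a,round(1e3*(np.percentile((T[:,:2]-[cx,cy])@k,98)),2),end="; ")
E
python3 sp.py
```

```text
[ 0.5477 -0.4081  0.1564] [-0.0269  0.9996] 10.0167
(array([ 314, 6797,  318,  181, 1089, 5125,   68,    3,    4,    4,    3,
          3,  144,  156,    0]), array([0.054, 0.057, 0.06 , 0.063, 0.066, 0.069, 0.072, 0.075, 0.078,
       0.081, 0.084, 0.087, 0.09 , 0.093, 0.096, 0.099]))
plate [ 0.4967 -0.4096  0.07  ] [0.0527 0.0628 0.0572] 91.58229544485278
corner z -1 -1 [ 0.4731 -0.4294  0.0697]
corner z -1 1 [ 0.4726 -0.3902  0.0698]
corner z 1 -1 [ 0.521  -0.4292  0.0698]
corner z 1 1 [ 0.5204 -0.3901  0.0698]
tip 298 [ 0.4954 -0.4092  0.093 ] encl 0.49695301055908203 -0.4095422625541687 0.006917091086506844
longest edges [0.0027 0.0049 0.0084] normal deg -15.718454354157972
-60 5.22; -55 4.92; -50 4.57; -45 4.22; -40 3.89; -35 3.61; -30 3.28; -25 2.94; -20 2.55; -15 2.45; -10 2.5; -5 2.81; 0 3.14; 5 3.42; 10 3.73; 15 4.05; 20 4.37; 25 4.74; 30 5.06; 35 5.35; 40 5.6;
```

View pics/w5.png

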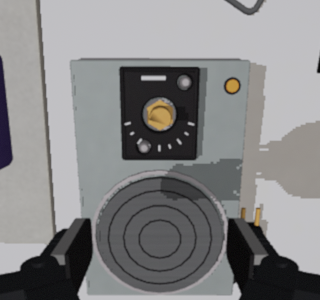

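The plate lies flush: its corners are all at 69.7–69.8 mm and its centre is on the seat, around the spindle. The spindle's flat faces -15° (D seen in the crop at (160,113)). Next, the knob.

To row units: 0.195 m / 0.6 = 0.325, 0.16 m / 0.6 = 0.2667, -0.6 rad / 6.2832 = -0.0955.

Call:
send_rows:
  moves:
    - [[0.02, 0.0667, -0.0167], [0, 0, -0.0191]]
    - [[0.04, 0.1333, -0.0167], [0, 0, -0.0382]]
    - [[0.06, 0.2, -0.0167], [0, 0, -0.0573]]
    - [[0.08, 0.2667, -0.0167], [0, 0, -0.0764]]
    - [[0.1, 0.325, -0.0167], [0, 0, -0.0955]]
  gripper: 0.6

```text
time_s: 10.43
tcp_pos: [0.4803, -0.213, 0.1661]
eef_rot: [-0.0, -0.31, 0.951, 0.0]
ft_force: [0.9, 0.7, 0.4]
gripper_width: 0.0511
gripper_force: 0.0
```

```bash
python3 -c "
from h import *
togo((.46,-.165,.15),131.6)"
```

```text
shift [-0.0119  0.0507  0.0161] turn [ 0.0012 -0.0004 -0.0948] t 10.43
```

To row units: 0.051 m / 0.6 = 0.085, 0.035 m / 0.6 = 0.0583, -0.095 rad / 6.2832 = -0.0151.

Call:
send_rows:
  moves:
    - [[-0.015, 0.0583, 0.0167], [0, 0, -0.0151]]
    - [[-0.02, 0.085, 0.0267], [0, 0, -0.0151]]
    - [[-0.02, 0.085, 0.0267], [0, 0, -0.0151]]
    - [[-0.02, 0.085, 0.0267], [0, 0, -0.0151]]

```text
time_s: 10.77
tcp_pos: [0.4613, -0.1661, 0.1504]
eef_rot: [-0.0, -0.353, 0.936, 0.0]
ft_force: [0.7, -0.2, 0.9]
gripper_width: 0.0514
gripper_force: 0.0
```

```bash
cat > kn.py <<'E'
from h import *
im,d,K,P=grab("wrist"); p,Rm,s=cur(); print(p.round(4),Rm[:2,1].round(4),s["time_s"])
np.savez("w6",im=im,d=d,K=K,P=P,p=p,Rm=Rm); save("w6",im)
X=pts(d,K,P); hsv=cv2.cvtColor(im,cv2.COLOR_RGB2HSV)
near=(d>0)&(np.hypot(X[...,0]-.443,X[...,1]+.159)<.04)
red=((hsv[...,1]>120)&((hsv[...,0]<10)|(hsv[...,0]>170)))&near
print("z",np.percentile(X[red][:,2],[1,50,99]).round(4))
top=near&(abs(X[...,2]-.040)<.0025)
c=max(cv2.findContours(top.astype(np.uint8),0,1)[0],key=cv2.contourArea)
uv=np.argwhere(cv2.drawContours(np.zeros(top.shape,np.uint8),[c],-1,1,-1)>0)[:,::-1]
w=np.array([ray(u,v,.040,K,P)[:2] for u,v in uv]).astype(np.float32)*1000
r=cv2.minAreaRect(w); b=cv2.boxPoints(r); print("bar rect mm",np.round(r[0],2),np.round(r[1],2),r[2],top.sum())
e=b[1]-b[0] if np.linalg.norm(b[1]-b[0])>np.linalg.norm(b[2]-b[1]) else b[2]-b[1]; print("bar dir",np.degrees(np.arctan2(e[1],e[0])))
wh=near&(hsv[...,1]<80)&(im.min(-1)>110)&(X[...,2]>.034)
l=np.array([ray(u,v,.040,K,P)[:2] for v,u in np.argwhere(wh)]).astype(np.float32)*1000
f=cv2.fitLine(l,2,0,.01,.01).ravel(); print("line",len(l),l.mean(0),"dir",np.degrees(np.arctan2(f[1],f[0])),"from bar c",l.mean(0)-r[0])
sk=near&(abs(X[...,2]-.018)<.0025); (cx,cy),rr=cv2.minEnclosingCircle((X[sk][:,:2]*1000).astype(np.float32)); print("skirt",sk.sum(),cx,cy,rr)
E
python3 kn.py
```

```text
[ 0.4622 -0.1671  0.1506] [-0.6599  0.7513] 10.8167
z [0.0051 0.0191 0.0413]
bar rect mm [ 447.19 -156.78] [33.84 11.7 ] 33.224571228027344 560
bar dir 33.224586
line 214 [475.66382 -83.70369] dir 76.4165 from bar c [28.47787476 73.07188416]
skirt 543 447.1239013671875 -156.59457397460938 16.972942352294922
```

```bash
python3 - <<'E'
from h import *
z=np.load("w6.npz"); im,d,K,P=[z[k] for k in("im","d","K","P")]; X=pts(d,K,P); hsv=cv2.cvtColor(im,cv2.COLOR_RGB2HSV)
wh=(d>0)&(np.hypot(X[...,0]-.4472,X[...,1]+.1568)<.019)&(abs(X[...,2]-.04)<.004)&(hsv[...,1]<90)&(im.min(-1)>90)
q=X[wh]; print("pointer px",wh.sum(),((q.mean(0)-[.4472,-.1568,0])*1000).round(2))
for _ in range(3): optics.get_image("wrist"); togo((.4472,-.1567,.040),123.2)
E
```

```text
pointer px 85 [ 7.81  5.09 40.1 ]
shift [0.0044 0.0185 0.1107] turn [-1.000e-03  1.000e-04  1.407e-01] t 10.87
shift [0.0044 0.0188 0.1106] turn [-0.001   0.0002  0.1404] t 10.92
shift [0.0045 0.0188 0.1105] turn [-0.0008  0.0002  0.1403] t 10.97
```

To row units: 0.065 m / 0.6 = 0.1083, 0.0045 m / 0.6 = 0.0075, 0.14 rad / 6.2832 = 0.0223.

Call:
send_rows:
  moves:
    - [[0.0075, 0.0312, 0.0333], [0, 0, 0.0191]]
    - [[0.0075, 0.0312, 0.0833], [0, 0, 0.0223]]
    - [[0.0075, 0.0312, 0.1083], [0, 0, 0.0223]]
    - [[0.0075, 0.0312, 0.1083], [0, 0, 0.0223]]
    - [[0.0075, 0.0312, 0.1083], [0, 0, 0.0223]]

```text
time_s: 11.38
tcp_pos: [0.4466, -0.1561, 0.0851]
eef_rot: [-0.0, -0.286, 0.958, 0.0]
ft_force: [0.1, 0.6, -0.3]
gripper_width: 0.0512
gripper_force: 0.0
```

```bash
python3 kn.py | head -5; python3 -c "
from h import *
togo((.4472,-.1567,.040),123.2)"
```

```text
[ 0.4473 -0.1564  0.0859] [-0.5486  0.8361] 11.4333
z [0.0046 0.0188 0.0412]
bar rect mm [ 446.39 -156.8 ] [34.02 11.41] 32.746028900146484 971
bar dir 32.746033
line 210 [ 480.23965 -144.62515] dir -26.529491 from bar c [33.84487915 12.17398071]
shift [ 0.0003 -0.0002  0.0459] turn [-0.0004  0.0002  0.0012] t 11.43
```

To row units: 0.046 m / 0.6 = 0.0767, 0.025 m / 0.6 = 0.0417, 0.003 rad / 6.2832 = 0.0005.

Call:
send_rows:
  moves:
    - [[0.0008, 0, 0.0417], [0, 0, 0.0005]]
    - [[0.0008, 0, 0.0767], [0, 0, 0.0005]]
    - [[0.0008, 0, 0.0767], [0, 0, 0.0005]]
    - [[0.0008, 0, 0.0767], [0, 0, 0.0005]]

```text
time_s: 11.77
tcp_pos: [0.4465, -0.1561, 0.0399]
eef_rot: [-0.0, -0.285, 0.959, 0.0]
ft_force: [0.5, -0.2, -0.7]
gripper_width: 0.0514
gripper_force: 0.0
```

Call:
send_rows:
  moves:
    - [[0, 0, 0], [0, 0, 0]]
    - [[0, 0, 0], [0, 0, 0]]
    - [[0, 0, 0], [0, 0, 0]]
    - [[0, 0, 0], [0, 0, 0]]
    - [[0, 0, 0], [0, 0, 0]]
  gripper: 0.05
  grip_force: 60

```text
time_s: 12.18
tcp_pos: [0.4472, -0.1564, 0.0406]
eef_rot: [0.001, -0.285, 0.958, -0.001]
ft_force: [-1.1, -0.3, 9.6]
gripper_width: 0.0107
gripper_force: 59.9
```

Call:
send_rows:
  moves:
    - [[0, 0, 0], [0, 0, 0]]
    - [[0, 0, 0], [0, 0, 0]]
    - [[0, 0, 0], [0, 0, 0]]
    - [[0, 0, 0], [0, 0, 0]]

```text
time_s: 12.52
tcp_pos: [0.4472, -0.1564, 0.0406]
eef_rot: [0.001, -0.285, 0.958, -0.001]
ft_force: [-0.9, 0.8, 8.2]
gripper_width: 0.0108
gripper_force: 59.9
```

To row units: -0.12 m / 0.6 = -0.2, -0.07 m / 0.6 = -0.1167.

Call:
send_rows:
  moves:
    - [[0, 0, -0.05], [0, 0, 0]]
    - [[0, -0.0083, -0.1167], [0, 0, 0]]
    - [[0, -0.0417, -0.1667], [0, 0, 0]]
    - [[0.0117, -0.1, -0.1917], [0, 0, 0]]
    - [[0.0333, -0.1633, -0.2], [0, 0, 0]]

```text
time_s: 12.93
tcp_pos: [0.4855, -0.2497, 0.1637]
eef_rot: [0.002, -0.286, 0.958, -0.002]
ft_force: [1.6, -0.4, -0.7]
gripper_width: 0.0105
gripper_force: 58.9
```

```bash
python3 -c "
from h import *
togo((.55,-.4235,.15),75); print(manip.sense()['gripper_width'])"
```

```text
shift [ 0.0415 -0.1806  0.0145] turn [-0.0039  0.0049  0.8428] t 12.93
0.010489390591089373
```

To row units: -0.176 m / 0.6 = -0.2933, -0.14 m / 0.6 = -0.2333, 0.6 rad / 6.2832 = 0.0955.

Call:
send_rows:
  moves:
    - [[0.0133, -0.0583, 0.0167], [0, 0, 0.0191]]
    - [[0.0267, -0.1167, 0.0167], [0, 0, 0.0382]]
    - [[0.04, -0.175, 0.0167], [0, 0, 0.0573]]
    - [[0.055, -0.2333, 0.0167], [0, 0, 0.0764]]
    - [[0.0683, -0.2933, 0.0167], [0, 0, 0.0955]]

```text
time_s: 13.35
tcp_pos: [0.5451, -0.4203, 0.1498]
eef_rot: [0.0, 0.014, 1.0, -0.0]
ft_force: [1.4, -0.1, -0.4]
gripper_width: 0.0104
gripper_force: 58.9
```

To row units: 0.24 rad / 6.2832 = 0.0382.

Call:
send_rows:
  moves:
    - [[0, 0, 0], [0, 0, 0.0191]]
    - [[0, 0, 0], [0, 0, 0.0382]]
    - [[0, 0, 0], [0, 0, 0.0382]]
    - [[0, 0, 0], [0, 0, 0.0382]]

```text
time_s: 13.68
tcp_pos: [0.5449, -0.4185, 0.1494]
eef_rot: [-0.0, 0.129, 0.992, 0.0]
ft_force: [-0.1, -1.0, -0.4]
gripper_width: 0.0104
gripper_force: 59.0
```

```bash
cat > fin.py <<'E'
from h import *
im,d,K,P=grab("wrist"); p,Rm,s=cur(); print(p.round(4),"theta",np.degrees(np.arctan2(Rm[1,1],Rm[0,1])).round(2),Rm[2].round(4),s["time_s"])
np.savez("w7",im=im,d=d,K=K,P=P,p=p,Rm=Rm); save("w7",im)
X=pts(d,K,P); Y=(X-p)@Rm; hsv=cv2.cvtColor(im,cv2.COLOR_RGB2HSV)
t=(np.hypot(X[...,0]-.497,X[...,1]+.4095)<.012)&(X[...,2]>.0905)&(X[...,2]<.097); T=X[t]
if len(T)>20:
    (cx,cy),r=cv2.minEnclosingCircle(T[:,:2].astype(np.float32)); print("tip",len(T),T.mean(0).round(4),"encl",cx,cy,r)
    hull=cv2.convexHull(T[:,:2].astype(np.float32))[:,0].astype(float); e=np.roll(hull,-1,0)-hull; L=np.hypot(*e.T); i=L.argmax(); print("edge",L[i],"normal",np.degrees(np.arctan2(-e[i][0],e[i][1])))
red=((hsv[...,1]>120)&((hsv[...,0]<10)|(hsv[...,0]>170)))&(np.abs(Y[...,:2]).max(-1)<.03)&(abs(Y[...,2]-.02)<.06)&(d>0)
for z0,z1 in((-.003,.004),(.018,.026)):
    m=red&(Y[...,2]>z0)&(Y[...,2]<z1); q=Y[m]
    if len(q): print("red",z0,len(q),np.percentile(q,[1,50,99],axis=0).round(4).tolist())
m=red&(abs(Y[...,2]-.0225)<.003); (cx,cy),r=cv2.minEnclosingCircle((Y[m][:,:2]*1000).astype(np.float32)); print("skirt top (tool mm)",cx,cy,r)
E
python3 fin.py
```

```text
[ 0.5449 -0.4184  0.1496] theta 75.26 [-0.  0. -1.] 13.7333
tip 317 [ 0.4953 -0.4091  0.093 ] encl 0.4968649744987488 -0.4096248149871826 0.006991599686443806
edge 0.004785280960307862 normal -15.110153877609788
red -0.003 1430 [[-0.0147, -0.0055, -0.0014], [0.0039, -0.0004, 0.0011], [0.0168, 0.0054, 0.0038]]
red 0.018 610 [[0.0021, -0.0159, 0.0185], [0.0108, 0.0001, 0.0232], [0.0172, 0.016, 0.0259]]
skirt top (tool mm) 2.928637742996216 0.1269092559814453 16.64321517944336
```

View pics/w7.png

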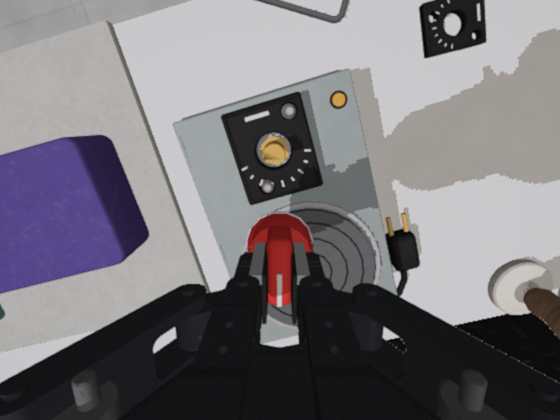

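The knob is held straight at (280,245), its pointer pointing away from the camera. The spindle at (274,150) sits in the plate's opening with its flat facing -15°. Now the knob's exact offset in hand.

```bash
python3 - <<'E'
from h import *
z=np.load("w7.npz"); im,d,K,P,p,Rm=[z[k] for k in("im","d","K","P","p","Rm")]
X=pts(d,K,P); Y=(X-p)@Rm
m=(d>0)&(abs(Y[...,1])<.004)&(abs(Y[...,0])<.025)&(abs(Y[...,2]-.0005)<.0025); q=Y[m]; print("bar top",len(q),q.min(0).round(4),q.max(0).round(4),np.percentile(q[:,0],[1,99]).round(4),q[:,1].mean())
hsv=cv2.cvtColor(im,cv2.COLOR_RGB2HSV)
red=((hsv[...,1]>120)&((hsv[...,0]<10)|(hsv[...,0]>170)))&(d>0)&(np.abs(Y[...,:2]).max(-1)<.03)
for a in np.arange(.018,.046,.003):
    q=Y[red&(abs(Y[...,2]-a)<.0015)]
    if len(q)>8: print("skirt",a.round(3),len(q),"xmax",q[:,0].max().round(4),"y",q[:,1].min().round(4),q[:,1].max().round(4))
c=np.array([0,0,0]); print("shift tool for c=0:",(Rm.T@(np.array([.4969,-.4096,0])-p)).round(4)[:2])
E
```

```text
bar top 1119 [-0.0172 -0.004  -0.0011] [0.0172 0.0038 0.0029] [-0.0153  0.0167] -2.494983996005327e-05
skirt 0.018 40 xmax 0.0176 y -0.0059 0.0056
skirt 0.021 129 xmax 0.0173 y -0.0157 0.0153
skirt 0.024 429 xmax 0.0173 y -0.0165 0.0167
skirt 0.027 210 xmax 0.0179 y -0.0167 0.0168
skirt 0.03 160 xmax 0.018 y -0.017 0.0177
skirt 0.033 127 xmax 0.0183 y -0.0155 0.0174
skirt 0.036 103 xmax 0.0186 y -0.0156 0.0177
skirt 0.039 13 xmax 0.0181 y -0.0067 0.0185
shift tool for c=0: [ 0.0487 -0.0037]
```

To row units: 0.0487 m / 0.6 = 0.0812, 0.005 m / 0.6 = 0.0083, 0.005 rad / 6.2832 = 0.0008.

Call:
send_rows:
  moves:
    - [[0.05, -0.0033, 0], [0, 0, 0.0008]]
    - [[0.0812, -0.0062, 0], [0, 0, 0.0008]]
    - [[0.0812, -0.0062, 0.0083], [0, 0, 0.0008]]
    - [[0.0812, -0.0062, 0.0167], [0, 0, 0.0008]]
    - [[0.0812, -0.0062, 0.0217], [0, 0, 0.0008]]

```text
time_s: 14.15
tcp_pos: [0.4973, -0.4095, 0.1362]
eef_rot: [0.0, 0.132, 0.991, -0.0]
ft_force: [0.2, 0.8, -0.5]
gripper_width: 0.0104
gripper_force: 59.0
```

Call:
send_rows:
  moves:
    - [[0, 0, 0], [0, 0, 0]]
    - [[0, 0, 0], [0, 0, 0]]
    - [[0, 0, 0], [0, 0, 0]]
    - [[0, 0, 0], [0, 0, 0]]

```text
time_s: 14.48
tcp_pos: [0.4974, -0.4097, 0.1364]
eef_rot: [0.0, 0.133, 0.991, -0.0]
ft_force: [0.3, 0.4, -0.7]
gripper_width: 0.0104
gripper_force: 59.0
```

```bash
python3 - <<'E'
from h import *
a=[]
for i in range(4): optics.get_image("wrist"); p,Rm,s=cur(); a.append(p); print(p.round(4),np.degrees(np.arctan2(Rm[1,1],Rm[0,1])).round(2),s["ft_force"].round(1))
togo((.4969,-.4096,.133),74.9)
E
```

```text
[ 0.4973 -0.4097  0.1364] 74.74 [ 0.1  0.5 -0. ]
[ 0.4973 -0.4097  0.1364] 74.73 [ 0.1  0.1 -1.8]
[ 0.4972 -0.4097  0.1364] 74.73 [-0.6 -0.4 -1.2]
[ 0.4972 -0.4097  0.1364] 74.73 [-0.6  0.1 -0.3]
shift [0.0003 0.     0.0034] turn [-0.0001  0.0002 -0.003 ] t 14.68
```

To row units: 0.005 m / 0.6 = 0.0083, 0.003 m / 0.6 = 0.005.

Call:
send_rows:
  moves:
    - [[0.0003, 0, 0.0017], [0, 0, 0]]
    - [[0.0003, 0, 0.0033], [0, 0, 0]]
    - [[0.0003, 0, 0.005], [0, 0, 0]]
    - [[0.0003, 0, 0.0067], [0, 0, 0]]
    - [[0.0003, 0, 0.0083], [0, 0, 0]]

```text
time_s: 15.1
tcp_pos: [0.4968, -0.4096, 0.1312]
eef_rot: [-0.0, 0.133, 0.991, 0.0]
ft_force: [-0.5, 0.2, -1.1]
gripper_width: 0.0106
gripper_force: 59.0
```

Call:
send_rows:
  moves:
    - [[0, 0, 0.0017], [0, 0, 0]]
    - [[0, 0, 0.0033], [0, 0, 0]]
    - [[0, 0, 0.0033], [0, 0, 0]]

```text
time_s: 15.35
tcp_pos: [0.4967, -0.4095, 0.129]
eef_rot: [-0.0, 0.133, 0.991, 0.0]
ft_force: [-0.6, -0.5, -1.2]
gripper_width: 0.0107
gripper_force: 59.0
```

To row units: 0.005 m / 0.6 = 0.0083, 0.004 m / 0.6 = 0.0067.

Call:
send_rows:
  moves:
    - [[0, 0, 0.0017], [0, 0, 0]]
    - [[0, 0, 0.0033], [0, 0, 0]]
    - [[0, 0, 0.005], [0, 0, 0]]
    - [[0, 0, 0.0067], [0, 0, 0]]
    - [[0, 0, 0.0083], [0, 0, 0]]

```text
time_s: 15.77
tcp_pos: [0.4968, -0.4096, 0.1242]
eef_rot: [-0.0, 0.133, 0.991, -0.0]
ft_force: [-0.1, 0.1, -1.1]
gripper_width: 0.0106
gripper_force: 59.0
```

To row units: 0.004 m / 0.6 = 0.0067, 0.003 m / 0.6 = 0.005.

Call:
send_rows:
  moves:
    - [[0, 0, 0.0017], [0, 0, 0]]
    - [[0, 0, 0.0033], [0, 0, 0]]
    - [[0, 0, 0.005], [0, 0, 0]]
    - [[0, 0, 0.0067], [0, 0, 0]]
    - [[0, 0, 0.0067], [0, 0, 0]]

```text
time_s: 16.18
tcp_pos: [0.4967, -0.4095, 0.1201]
eef_rot: [-0.0, 0.133, 0.991, 0.0]
ft_force: [-0.1, 0.0, -1.2]
gripper_width: 0.0107
gripper_force: 59.0
```

To row units: 0.004 m / 0.6 = 0.0067, 0.003 m / 0.6 = 0.005.

Call:
send_rows:
  moves:
    - [[0, 0, 0.0017], [0, 0, 0]]
    - [[0, 0, 0.0033], [0, 0, 0]]
    - [[0, 0, 0.005], [0, 0, 0]]
    - [[0, 0, 0.0067], [0, 0, 0]]
    - [[0, 0, 0.0067], [0, 0, 0]]

```text
time_s: 16.6
tcp_pos: [0.4969, -0.4097, 0.1165]
eef_rot: [0.0, 0.133, 0.991, -0.0]
ft_force: [-0.7, 0.3, 3.4]
gripper_width: 0.0103
gripper_force: 59.6
```

To row units: 0.002 m / 0.6 = 0.0033, 0.001 m / 0.6 = 0.0017.

Call:
send_rows:
  moves:
    - [[0, 0, 0.0017], [0, 0, 0]]
    - [[0, 0, 0.0033], [0, 0, 0]]
    - [[0, 0, 0.0033], [0, 0, 0]]

```text
time_s: 16.85
tcp_pos: [0.4969, -0.4098, 0.1146]
eef_rot: [0.0, 0.133, 0.991, -0.0]
ft_force: [-0.7, 0.6, 6.6]
gripper_width: 0.0109
gripper_force: 59.9
```

Call:
send_rows:
  moves:
    - [[0, 0, 0.0017], [0, 0, 0]]
    - [[0, 0, 0.0033], [0, 0, 0]]
    - [[0, 0, 0.0042], [0, 0, 0]]
    - [[0, 0, 0.0042], [0, 0, 0]]

```text
time_s: 17.18
tcp_pos: [0.497, -0.4097, 0.1126]
eef_rot: [0.0, 0.133, 0.991, -0.0]
ft_force: [-2.3, 2.2, 8.9]
gripper_width: 0.0104
gripper_force: 60.5
```

Call:
send_rows:
  moves:
    - [[0, 0, 0.0008], [0, 0, 0]]
    - [[0, 0, 0.0008], [0, 0, 0]]
    - [[0, 0, 0.0008], [0, 0, 0]]

```text
time_s: 17.43
tcp_pos: [0.497, -0.4098, 0.1125]
eef_rot: [0.0, 0.133, 0.991, -0.0]
ft_force: [-3.2, 2.8, 12.0]
gripper_width: 0.0104
gripper_force: 61.0
```

To row units: 0.001 m / 0.6 = 0.0017, 0.0005 m / 0.6 = 0.0008.

Call:
send_rows:
  moves:
    - [[0, 0, 0.0008], [0, 0, 0]]
    - [[0, 0, 0.0017], [0, 0, 0]]
    - [[0, 0, 0.0017], [0, 0, 0]]
    - [[0, 0, 0.0017], [0, 0, 0]]

```text
time_s: 17.77
tcp_pos: [0.4971, -0.4099, 0.1123]
eef_rot: [0.001, 0.133, 0.991, -0.001]
ft_force: [-4.6, 4.4, 18.4]
gripper_width: 0.0106
gripper_force: 61.9
```

```bash
python3 - <<'E'
from h import *
im,d,K,P=grab("side"); a=cv2.resize(im[195:310,180:400],(660,345))
im2,d2,K2,P2=grab("wrist"); save("end",np.vstack([a,cv2.resize(im2[100:320,60:500],(660,250))]))
for i in range(3):
    optics.get_image("wrist"); p,Rm,s=cur(); print(p.round(4),s["ft_force"].round(1),s["wrist_torque"].round(2),s["gripper_width"],s["time_s"])
X=pts(d2,K2,P2); Y=(X-p)@Rm
hsv=cv2.cvtColor(im2,cv2.COLOR_RGB2HSV); red=((hsv[...,1]>120)&((hsv[...,0]<10)|(hsv[...,0]>170)))&(d2>0)&(np.abs(Y[...,:2]).max(-1)<.03)
print("red z world",np.percentile(X[red][:,2],[1,99]).round(4)); t=red&(Y[...,2]<.005); print("bar top tool z",np.median(Y[t][:,2]),"x",Y[t][:,0].min(),Y[t][:,0].max())
q=X[(abs(X[...,0]-.473)<.01)&(abs(X[...,1]+.4096)<.02)&(X[...,2]<.075)&(d2>0)]; print("plate z",np.percentile(q[:,2],[10,50,90]) if len(q) else None)
E
```

```text
[ 0.4971 -0.4099  0.1123] [-4.3  3.4 19.1] [ 0.92  0.96 -0.02] 0.010773209027545758 17.9167
[ 0.4971 -0.4099  0.1123] [-5.   3.9 18.9] [ 0.9   1.   -0.01] 0.011049878816122793 17.9667
[ 0.4971 -0.4099  0.1123] [-4.5  4.3 19.2] [0.91 1.03 0.01] 0.010729796431212453 18.0167
red z world [0.0757 0.1207]
bar top tool z 0.0008285546259995988 x -0.016070122827930747 0.01743025474921452
plate z [0.06083431 0.06954242 0.07074251]
```

View pics/end.png

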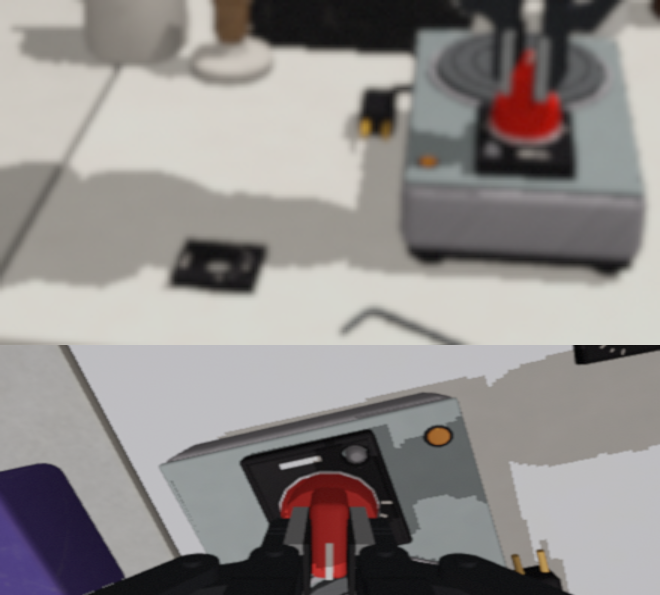

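The knob is on the spindle just above the flush plate. Its rim is at about 72 mm, which is pressed to the stop, with a steady 19 N and the grip held. Handing in.

```bash
python3 -c "
from cell import manip
print(manip.close_job())"
```

```text
the job is handed in; nothing more can be done
None
```

The dial plate lies flush over both pins; the red knob is on the spindle, flats matched, held pressed to the stop at about 19 N. The job was handed in at about 18 s; no verdict came back.

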